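# Roll the filter wheel along its lane to the sensor block

## Task

Roll the black filter wheel on its rim along the grey lane, without lifting it, letting it slip or letting it fall over, until it rests gently against the blue sensor block at the other end; a half turn takes it there, so the yellow mark that is now at the bottom must finish on top. Leave the wheel standing by itself on the lane, square to the block, and do not disturb the other things on the bench.

Things in the scene. Friction and masses are not known exactly. Their poses are not given: they have to be found in the camera images.
- wheel: black filter wheel, a flat-faced disc 120 mm across, 30 mm thick, about 0.45 kg, on its rim on the lane, coloured filters in both faces. Origin at the disc's centre; x is the axle, level, square across the lane within some 0.1 rad; y and z turn with it; z is up at the start. Rolls freely but stays where it is left at rest. Can be pinched near the rim, across its thickness
- wheel_center (a point): centre of the wheel, 60 mm above the lane's top, 72 mm above the bench
- wheel_mark (a point): yellow mark on the wheel's rim and edge of both faces, 60 mm from the centre along the wheel's -z; at the start it is at the bottom, against the lane
- lane: fixed grey lane on the bench, 100 mm wide (its x), 380 mm long (its y), 12 mm thick, with a white line along each long edge. Origin at the centre of its underside, z up. The wheel rolls along the lane's y, either to +y or to -y, whichever way the block lies
- lane_center (a point): centre of the lane's top face, 12 mm above the bench
- stop: blue sensor block fixed at the lane's end away from the wheel: 70 mm across the lane (x), 30 mm along it (y), 30 mm high. Origin at the centre of its underside, 12 mm above the bench. The wheel touches its top edge when centres are 67 mm apart along the lane, after rolling about 190 mm. Delicate: never over 30 N; a wheel let go while pressed on it springs away
- stop_center (a point): centre of the block, 15 mm above its underside
- bottle: white bottle, 60 mm wide, 150 mm tall, beyond the lane; origin under its centre; leave it alone
- beaker: glass beaker, 70 mm wide, 85 mm tall, beyond the lane; origin under its centre; leave it alone
- chip: aluminium chip holder, 60 x 100 x 21 mm, on the robot's side of the lane; origin under its centre; leave it alone
- driver: orange screwdriver, 170 mm long, lying on the robot's side of the lane; origin on its underside; leave it alone
- spare: bare aluminium disc, 90 mm wide, 20 mm high, lying flat beyond the lane; origin under its centre; leave it alone
- slidebox: blue slide box, 60 x 90 x 35 mm, beyond the lane; origin under its centre; leave it alone
- jar: amber jar, 56 mm wide, 60 mm tall, on the robot's side of the lane; origin under its centre; leave it alone
There are look-alikes about, which are no part of the job. Leave any green look-alike of the wheel alone.

How it is judged:
On the way:
1. the wheel has been rolled past a quarter turn on its rim (angle between wheel's own z axis and vertical above 1.57 rad and height (world z) of wheel_center below 0.082 m), for 0.05 s.
At the end, for the whole second after the job is handed in: the wheel stands by itself at rest on its rim on the lane (axle level within 0.15 rad, square to the lane within 0.2 rad, its centre within 25 mm of the lane's centre line), with at most 5 mm of travel left to the sensor block, and the yellow mark on top within 0.47 rad (27 degrees) (y of wheel_center in the frame of stop between -0.072 and 0.072 m and x of wheel_center in the frame of lane between -0.025 and 0.025 m and angle between wheel's own x axis and vertical between 1.42 and 1.72 rad and height (world z) of wheel_center between 0.068 and 0.077 m and angle between wheel's own z axis and vertical above 2.67 rad and angle between the x axis of wheel and the x axis of lane, either way round below 0.2 rad and linear speed of wheel below 0.01 m/s and angular speed of wheel below 0.15 rad/s); the robot touches nothing.
It fails at once if the wheel is lifted more than 15 mm off the lane (height (world z) of wheel_center above 0.087 m).
It fails at once if the wheel leans over by more than 0.4 rad or falls (angle between wheel's own x axis and vertical below 1.17 rad or angle between wheel's own x axis and vertical above 1.97 rad).
It fails at once if the wheel is pushed against the sensor block with more than 30 N (contact force between wheel and stop above 30 N).
It fails at once if another thing on the bench is moved more than 25 mm (distance of any of bottle, beaker, chip, driver, spare, slidebox, jar from where it was at the start of the episode above 0.025 m).
It also fails if it takes over 72 s, if anything falls off the work surface, if the arm or the gripper's body presses on something with over 40 N, if the wrist force passes 120 N, or if a joint passes its speed limit or range.

## Robot

A 6-joint arm with a two-finger parallel gripper is mounted at the origin on the work surface. World frame = base frame: x ahead of the robot, y to its left, z up, the work surface at z = 0. Lengths are in m, angles in rad, forces in N, time in s.
With the tool pointing down it reaches from about 0.225 to 0.875 m from the base axis. Payload 3.4 kg.
Tool frame: the origin (TCP) lies between the finger pads; the fingertips stand 8 mm ahead of it and the grasp point (between the pads) lies 11 mm behind it; z points along the fingers, y is the line along which they close (so a half turn about z gives the same grasp; the last joint's range is limited). The gripper opens to 85 mm and grips with 20 to 120 N. Pads are 22 mm wide; open, the fingers measure 114 mm over their backs; the gripper's body (76 mm by 85 mm) begins 54 mm behind the grasp point. The pads swing forward as they close: fully open they stand 13 mm farther back than shut.
Start: joints at [1.079, 0.276, 1.505, -0, 1.361, -0.121], TCP at [0.208, 0.536, 0.239] pointing down, gripper open.
Joint ranges: [-2.89, 2.89], [-0.75, 2.08], [0.22, 2.7], [-1.18, 4.32], [0.11, 2.71], [-2.7, 2.7]. Speed limits (rad/s): [2.57, 2.57, 3.14, 3.14, 3.14, 3.14].

## Interface

Orientations are given as a unit quaternion [w, x, y, z].
In Python, from rig import manip gives the robot as it stands.
- The arm moves only by the tool move_arm, never from a script. Its argument "deltas" is a list that holds one entry, the list of rows, each a list of 5 numbers: the shift along the tool's x, y, z normalised to -1 to 1, where 1 is 80 cm, then the turn about the tool's z normalised to -1 to 1, where 1 is 120 degrees, then the closure, from -1 (fully open) to 1 (shut). In form: [[[tx, ty, tz, twist, grip], ...]]. A call has 1 to 12 rows; each row is the pose to reach, as a shift and turn from the pose commanded when the call began, along the tool's axes at that moment; what a row does not reach only later rows make up. A row lasts 1/10 s, in which the tool goes at most 50 mm and 8.59 degrees, less where a joint would pass 70% of its speed; a pose out of reach is approached as far as the arm can. A call with a number of a shift or a turn outside -1 to 1 is refused whole. A call with a gripper value outside its range is refused whole. The fingers move at their own pace and stop on an object; "squeeze" is the grip in N (left out, the last holds). Time passes only in rows, so rows that repeat a pose let the fingers close. It gives the time, the measured TCP pose, the force, the opening and the grip force at its end, in the units of the state.
- manip.get_state(): the state, without advancing time (a new reading comes with each control period).
- manip.get_image(name): name is "scene" or "side" or "wrist"; returns the picture (420x560x3 uint8, red, green, blue); there is no depth.
- manip.camera_params(name): a dict with "fx", "fy", "cx", "cy" (pixels), "R" (3x3) and "t" (3): a world point X has camera coordinates R X + t; the wrist camera has in their place "tool_from_camera" (4x4, takes a point from camera to tool coordinates, whose origin is the TCP and whose axes are the flange's). Camera axes: x right, y down, z forward; pixel columns grow to the right and rows downward; lengths in m; the calibration is good to about 2 mm. A picture is of the moment at which its call begins: read the wrist's pose just before it. camera_params takes no time and is no camera call.
- manip.sign_off(): hands the job in; it is judged then, once.
The state is a dict: "clock": time; "qpos": joint angles; "qd": joint speeds; "effort": joint torques, N m; "position": TCP position; "ee_rot": TCP orientation; "contact_force": force on the tool from outside, world axes, zero at the start; "moment": the same for the moment, N m; "width": finger opening in m; "gripper_force": force on a finger pad.
Only numpy, scipy, OpenCV 4.12 (cv2) and the standard library are available. Lean on these libraries where they do the work, as an engineer would, in place of code of your own. Each camera call takes 0.05 s, during which the arm holds its last target. There are 200 camera calls.

## Working session

There is one attempt and no reset: what is moved stays moved. The work goes in short steps, Python scripts to look and compute and a tool call to move; the robot and the scene stay as the last step left them, time stands still between calls to the robot, and variables do not carry over. Pictures are saved under pics/ and viewed, at most 10 in all, crops included, and the job is handed in when it is done.

Besides the shell and the picture viewer there is one more tool, called after "Request:" in YAML: its name, and indented under it one key for each argument. move_arm: Moves the arm, as the interface text tells. Scaled input: -1 to 1 covers 80 cm each way for a shift and 120 degrees each way for a turn. Its arguments: {"type":"object","properties":{"deltas":{"type":"array","items":{"type":"array","items":{"type":"array","items":{"type":"number","minimum":-1,"maximum":1}}}},"squeeze":{"type":"number"}},"required":["deltas"]}

```bash
mkdir -p pics; python3 - <<'E'
from rig import manip
import cv2,numpy as np
s=manip.get_state();print({k:np.round(v,3) for k,v in s.items()})
for n in("scene","side"):
    cv2.imwrite(f"pics/{n}0.png",cv2.cvtColor(manip.get_image(n),cv2.COLOR_RGB2BGR)); print(n,manip.camera_params(n))
print(manip.camera_params("wrist"))
E
```

```text
{'clock': np.float64(0.0), 'qpos': array([ 1.079,  0.277,  1.506,  0.   ,  1.361, -0.121]), 'qd': array([-0.   , -0.001, -0.001,  0.001, -0.   , -0.   ]), 'effort': array([ 0.0000e+00, -4.1678e+01, -2.4581e+01,  0.0000e+00,  1.1000e-02,
        0.0000e+00]), 'position': array([0.208, 0.535, 0.238]), 'ee_rot': array([-0.   ,  0.184,  0.983, -0.001]), 'contact_force': array([-0.171,  0.035, -0.386]), 'moment': array([ 0.007,  0.01 , -0.032]), 'gripper_force': np.float64(0.0), 'width': np.float64(0.085)}
scene {'fx': 454.49039174145537, 'fy': 454.49039174145537, 'cx': 276.9900154826969, 'cy': 202.4833854941822, 'R': array([[-0.4336855 ,  0.90095337, -0.01413898],
       [ 0.48530106,  0.22032726, -0.84613166],
       [-0.75920997, -0.37381669, -0.53278636]]), 't': array([ 0.21603846, -0.19888856,  1.34281401])}
side {'fx': 379.2755497107526, 'fy': 379.2755497107526, 'cx': 279.94467042355444, 'cy': 215.71508496454683, 'R': array([[ 0.8409711 , -0.54099411, -0.00964325],
       [-0.40778959, -0.62199041, -0.66845761],
       [ 0.35563362,  0.56608595, -0.74368772]]), 't': array([-0.44526486,  0.31674692,  0.59391936])}
{'fx': 372.64001459784936, 'fy': 372.64001459784936, 'cx': 271.7567025599088, 'cy': 212.35343330190867, 'tool_from_camera': array([[-3.65050834e-04, -9.50548499e-01, -3.10575944e-01,
         7.90293752e-02],
       [ 9.99999842e-01, -4.79520512e-04,  2.92220720e-04,
        -4.85305346e-04],
       [-4.26697503e-04, -3.10575789e-01,  9.50548524e-01,
        -1.35083575e-01],
       [ 0.00000000e+00,  0.00000000e+00,  0.00000000e+00,
         1.00000000e+00]])}
```

View pics/scene0.png

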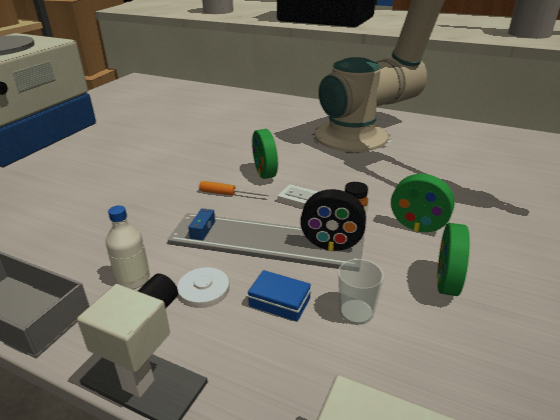

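View pics/side0.png

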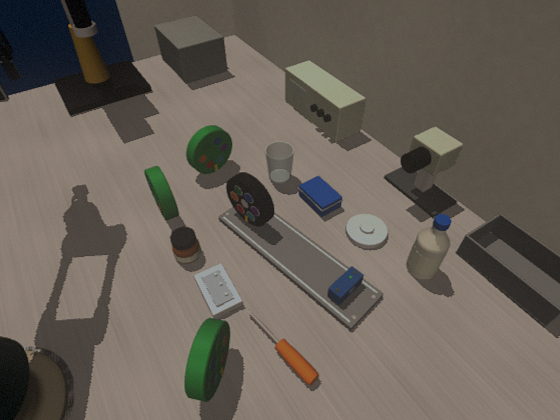

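The wheel is at scene (333,220) / side (250,199) and the blue block at scene (202,223) / side (346,286). The lane runs between them, with jar, chip and driver on the robot's side. Next I back-project these points.

```bash
cat > h.py <<'E'
from rig import manip
import numpy as np,cv2
from scipy.spatial.transform import Rotation as Ro
def cam(n,st=None):
    c=manip.camera_params(n)
    if n=="wrist":
        q=np.array(st["ee_rot"]);T=np.eye(4);T[:3,:3]=Ro.from_quat(q[[1,2,3,0]]).as_matrix();T[:3,3]=st["position"]
        M=np.linalg.inv(T@np.array(c["tool_from_camera"]));R,t=M[:3,:3],M[:3,3]
    else: R,t=np.array(c["R"]),np.array(c["t"])
    K=np.array([[c["fx"],0,c["cx"]],[0,c["fy"],c["cy"]],[0,0,1]]);return K,R,t
def bp(C,uv,z):
    K,R,t=C;o=-R.T@t;d=R.T@np.linalg.inv(K)@[uv[0],uv[1],1];return o+d*(z-o[2])/d[2]
def pj(C,X):
    K,R,t=C;p=K@(R@np.array(X)+t);return p[:2]/p[2]
E
python3 - <<'E'
from h import *
S,D=cam("scene"),cam("side")
P=[K@np.c_[R,t] for K,R,t in(S,D)]
for n,a,b in(("wheel",(333,220),(250,199)),("stop",(202,223),(346,286))):
    X=cv2.triangulatePoints(P[0],P[1],np.float64(a),np.float64(b))[:,0];print(n,(X[:3]/X[3]).round(3))
for C,l in((S,[(183,217),(170,246),(358,265)]),(D,[(380,291),(355,318),(220,210)])):
    for uv in l: print(uv,bp(C,uv,.012).round(3))
for n in("scene","side"):
    im=manip.get_image(n); a=(150,160,380,280) if n=="scene" else (200,150,400,330)
    c=im[a[1]:a[3],a[0]:a[2]]; c=cv2.resize(c,None,fx=3.4 if n=="scene" else 3.3,fy=3.4 if n=="scene" else 3.3,interpolation=cv2.INTER_CUBIC)
    cv2.imwrite(f"pics/c_{n}.png",cv2.cvtColor(c,cv2.COLOR_RGB2BGR))
E
```

```text
wheel [0.541 0.136 0.072]
stop [ 0.597 -0.123  0.026]
(183, 217) [ 0.578 -0.183  0.012]
(170, 246) [ 0.671 -0.147  0.012]
(358, 265) [0.574 0.2   0.012]
(380, 291) [ 0.652 -0.163  0.012]
(355, 318) [ 0.576 -0.18   0.012]
(220, 210) [0.492 0.195 0.012]
```

View pics/c_side.png

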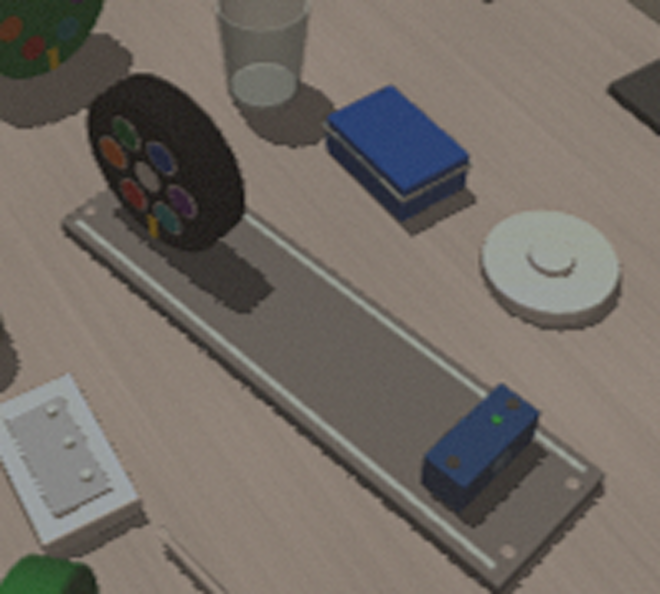

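The crop shows the wheel's face (the one toward the robot) with the yellow mark at the bottom at crop (153,228). The lane's edge corners are at crop (65,220), (500,580) and (602,473). Plan: push the rim from behind at axle height with the shut fingers, which are about as wide as the wheel. I check for clutter first, then go above.

```bash
cat >> h.py <<'E'
def tw(st,goal,xang):
    """deltas (m / deg and normalised) for goal TCP and tool-x world heading (deg)"""
    q=np.array(st["ee_rot"]);R=Ro.from_quat(q[[1,2,3,0]]).as_matrix()
    d=R.T@(np.array(goal)-st["position"]);h=np.degrees(np.arctan2(R[1,0],R[0,0]))
    t=-((xang-h+180)%360-180)
    print("mm",(d*1000).round(1),"deg",t.round(2),"norm",(d/.8).round(4),(t/120).round(4),"heading",h.round(2))
E
python3 - <<'E'
from h import *
S,D=cam("scene"),cam("side")
c=lambda u,v:(200+u/3.3,150+v/3.3)
L=[bp(D,c(*p),.012) for p in((65,219),(500,578),(602,473))];print(np.round(L,3))
d=L[0]-L[1];print("lane ang",np.degrees(np.arctan2(d[1],d[0])),np.linalg.norm(d))
print("greens",bp(S,(453,292),0).round(3),bp(S,(418,230),0).round(3),bp(S,(357,318),0).round(3),"beaker")
a=np.radians(102);u=np.array([np.cos(a),np.sin(a)])
g=np.r_[np.array([.541,.136])+u*.13,.26];print(g);tw(manip.get_state(),g,102)
E
```

```text
[[ 0.482  0.178  0.012]
 [ 0.562 -0.187  0.012]
 [ 0.653 -0.169  0.012]]
lane ang 102.30754145493734 0.37337444327554337
greens [0.561 0.366 0.   ] [0.401 0.275 0.   ] [0.687 0.234 0.   ] beaker
[0.51397148 0.26315919 0.26      ]
mm [-383.7 -143.2  -21.1] deg 56.76 norm [-0.4796 -0.179  -0.0264] 0.473 heading 158.76
```

Request:
move_arm:
  deltas:
    - [[-0.48,-0.179,-0.026,0.473,-1],[-0.48,-0.179,-0.026,0.473,-1],[-0.48,-0.179,-0.026,0.473,1],[-0.48,-0.179,-0.026,0.473,1],[-0.48,-0.179,-0.026,0.473,1],[-0.48,-0.179,-0.026,0.473,1],[-0.48,-0.179,-0.026,0.473,1],[-0.48,-0.179,-0.026,0.473,1],[-0.48,-0.179,-0.026,0.473,1],[-0.48,-0.179,-0.026,0.473,1],[-0.48,-0.179,-0.026,0.473,1],[-0.48,-0.179,-0.026,0.473,1]]
  squeeze: 20

```text
clock: 1.4
position: [0.5129, 0.2645, 0.26]
ee_rot: [-0.001, 0.629, 0.778, -0.0]
contact_force: [0.4, -0.0, 0.3]
width: 0.0002
gripper_force: 0.0
```

```bash
python3 - <<'E'
from h import *
s=manip.get_state();print(s["position"],s["ee_rot"],s["width"],s["clock"])
im=manip.get_image("wrist");np.save("w1.npy",[s["position"],s["ee_rot"]],allow_pickle=True) if 0 else None
cv2.imwrite("pics/w1.png",cv2.resize(cv2.cvtColor(im,cv2.COLOR_RGB2BGR),None,fx=1.4,fy=1.4,interpolation=cv2.INTER_CUBIC))
E
```

```text
[0.51294005 0.26450052 0.26001741] [-5.72982143e-04  6.28658457e-01  7.77681298e-01 -1.21893436e-04] 0.0002482592976747115 1.4
```

View pics/w1.png

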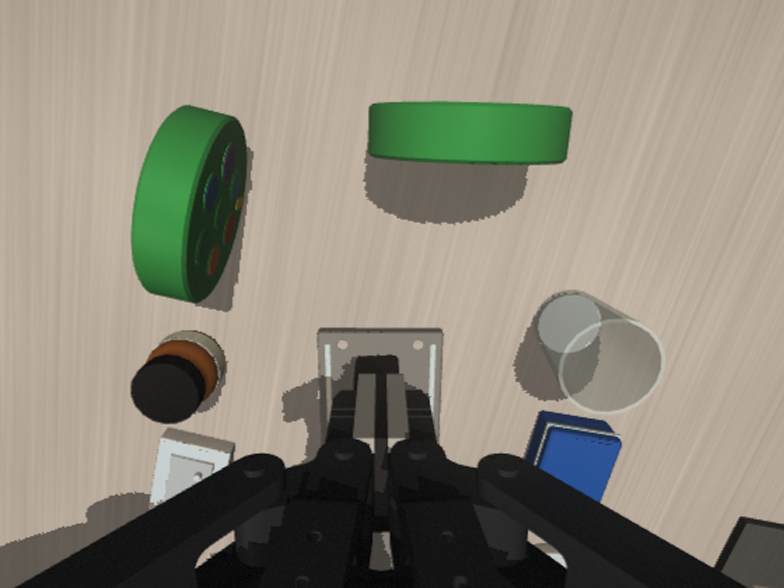

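The wrist view shows the lane's end corners at (318,330) and (443,330), with the rear of the wheel just visible at (355–400, 357). The green wheels, jar and beaker are clear of the planned descent point.

```bash
python3 - <<'E'
from h import *
s=manip.get_state();W=cam("wrist",s);f=lambda u,v,z:bp(W,(u/1.4,v/1.4),z)
a,b=f(318,330,.012),f(443,330,.012);print(a,b,np.linalg.norm(a-b))
n=(b-a)[:2];print("lane heading from end edge",np.degrees(np.arctan2(n[0],-n[1]))+0, (a+b)/2)
for u in(355,400): print(f(u,357,.072),f(u,357,.1))
a1=np.radians(102.3);u=np.array([np.cos(a1),np.sin(a1)]);v=np.array([u[1],-u[0]])
for nme,p in(("lane end",((a+b)/2)[:2]),("rim",((f(355,357,.08)+f(400,357,.08))/2)[:2]),("wheel",np.array([.541,.136])),("stop",np.array([.597,-.123])),("tcp",s["position"][:2])):
    print(nme,"along",(p@u).round(4),"lat",(p@v).round(4))
# line fits of wheel dark mask in scene: silhouette extremes
for n in("scene","side"):
    im=manip.get_image(n).astype(int);C=cam(n);c=pj(C,(.541,.136,.072));yy,xx=np.mgrid[:420,:560]
    m=(im.max(2)<50)&(abs(xx-c[0])<45)&(abs(yy-c[1])<45)
    print(n,c.round(1),m.sum(),np.where(m.any(0))[0][[0,-1]],np.where(m.any(1))[0][[0,-1]])
E
```

```text
[0.48037154 0.18283065 0.012     ] [0.57677021 0.20349945 0.012     ] 0.09858957333365276
lane heading from end edge 102.10154446187413 [0.52857088 0.19316505 0.012     ]
[0.51082065 0.19361566 0.072     ] [0.50959897 0.20644267 0.1       ]
[0.54060372 0.20000155 0.072     ] [0.53680236 0.21227544 0.1       ]
lane end along 0.0761 lat 0.5576
rim along 0.084 lat 0.5556
wheel along 0.0176 lat 0.5576
stop along -0.2474 lat 0.5571
tcp along 0.1492 lat 0.5576
scene [332.5 220.1] 2533 [301 367] [182 250]
side [249.7 198.6] 1346 [206 273] [155 226]
```

```bash
cat >> h.py <<'E'
A=np.radians(102.2);U=np.array([np.cos(A),np.sin(A)]);V=np.array([U[1],-U[0]])
def go(al,lat,z): s=manip.get_state();p=s["position"][:2];print("now al/lat",p@U,p@V,s["position"][2]);tw(s,np.r_[al*U+lat*V,z],102.2)
E
python3 -c "
from h import *
print(np.array([.541,.136])@U,np.array([.541,.136])@V,np.array([.5286,.1932])@V,np.array([.597,-.123])@U,np.array([.597,-.123])@V)
go(.125,.5575,.076)"
```

```text
0.018601846740543774 0.5575221711267108 0.5574899923948113 -0.24638305848105682 0.5575243389247864
now al/lat 0.14998972034495509 0.5575884969267693 0.26026527396264404
mm [-25.   -0.  184.3] deg -0.08 norm [-3.130e-02 -1.000e-04  2.303e-01] -0.0007 heading 102.12
```

Request:
move_arm:
  deltas:
    - [[-0.031,0,0.05,0,1],[-0.031,0,0.1,0,1],[-0.031,0,0.15,0,1],[-0.031,0,0.19,0,1],[-0.031,0,0.22,0,1],[-0.031,0,0.23,0,1],[-0.031,0,0.23,0,1],[-0.031,0,0.23,0,1]]

```text
clock: 2.35
position: [0.5204, 0.2398, 0.0773]
ee_rot: [0.001, 0.629, 0.777, 0.001]
contact_force: [0.7, 0.9, 0.5]
width: 0.0001
gripper_force: 0.0
```

```bash
python3 -c "
from h import *
go(.095,.5575,.076)
im=manip.get_image('side')[140:300,190:370]
cv2.imwrite('pics/s2.png',cv2.resize(cv2.cvtColor(im,cv2.COLOR_RGB2BGR),None,fx=3.7,fy=3.7,interpolation=cv2.INTER_CUBIC))"
```

```text
now al/lat 0.12440005878713963 0.559290926139183 0.07734548984026032
mm [-29.4  -1.7   1.3] deg -0.17 norm [-0.0368 -0.0021  0.0017] -0.0014 heading 102.03
```

View pics/s2.png

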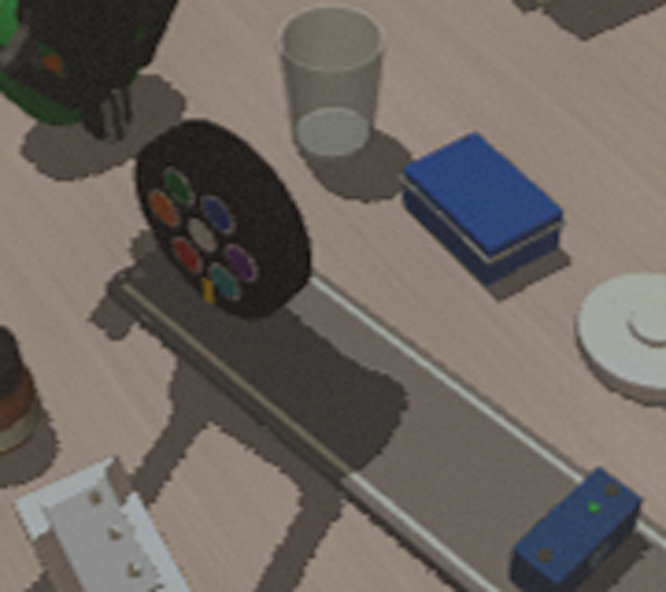

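The crop shows the shut fingers (115,120) just behind the wheel, with the mark (208,290) at the bottom. I approach gently.

Request:
move_arm:
  deltas:
    - [[-0.01,-0.002,0,-0.001,1],[-0.02,-0.002,0,-0.001,1],[-0.028,-0.002,0,-0.001,1],[-0.031,-0.002,0,-0.001,1],[-0.034,-0.002,0,-0.001,1],[-0.037,-0.002,0,-0.001,1],[-0.04,-0.002,0,-0.001,1],[-0.043,-0.002,0,-0.001,1],[-0.046,-0.002,0,-0.001,1],[-0.049,-0.002,0,-0.001,1],[-0.052,-0.002,0,-0.001,1],[-0.055,-0.002,0,-0.001,1]]

```text
clock: 3.6
position: [0.5271, 0.1955, 0.0761]
ee_rot: [-0.0, 0.629, 0.778, -0.0]
contact_force: [0.5, -0.1, 0.5]
width: -0.0004
gripper_force: 0.1
```

```bash
python3 -c "
from h import *
go(.07,.5575,.076)
im=manip.get_image('side')[140:300,190:370]
cv2.imwrite('pics/s3.png',cv2.resize(cv2.cvtColor(im,cv2.COLOR_RGB2BGR),None,fx=3.7,fy=3.7,interpolation=cv2.INTER_CUBIC))"
```

```text
now al/lat 0.07971936423505689 0.5565325896723833 0.07608853407675654
mm [-9.7  1.   0.1] deg -0.08 norm [-0.0121  0.0012  0.0001] -0.0007 heading 102.12
```

View pics/s3.png

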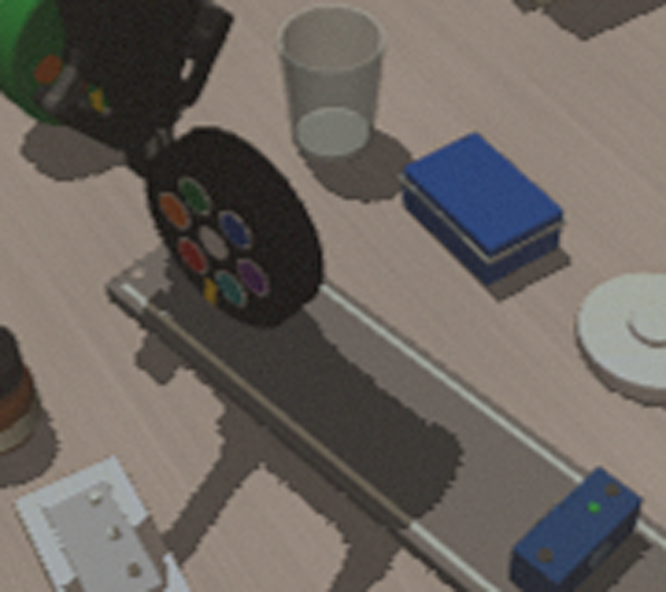

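The wheel has moved a little and its mark has turned with it (now (210,292) against centre (214,242)), so it rolls without sliding. I keep pushing slowly.

Request:
move_arm:
  deltas:
    - [[-0.003,0.001,0,0,1],[-0.006,0.001,0,0,1],[-0.01,0.001,0,0,1],[-0.014,0.001,0,0,1],[-0.018,0.001,0,0,1],[-0.022,0.001,0,0,1],[-0.026,0.001,0,0,1],[-0.03,0.001,0,0,1],[-0.034,0.001,0,0,1],[-0.038,0.001,0,0,1],[-0.041,0.001,0,0,1],[-0.044,0.001,0,0,1]]

```text
clock: 4.85
position: [0.5354, 0.1612, 0.0761]
ee_rot: [0.0, 0.629, 0.778, 0.0]
contact_force: [0.3, -0.1, 0.1]
width: 0.0001
gripper_force: 0.0
```

Request:
move_arm:
  deltas:
    - [[-0.003,0,0,0,1],[-0.006,0,0,0,1],[-0.01,0,0,0,1],[-0.014,0,0,0,1],[-0.018,0,0,0,1],[-0.022,0,0,0,1],[-0.026,0,0,0,1],[-0.03,0,0,0,1],[-0.034,0,0,0,1],[-0.038,0,0,0,1],[-0.041,0,0,0,1],[-0.044,0,0,0,1]]

```text
clock: 6.05
position: [0.5427, 0.1268, 0.0761]
ee_rot: [-0.0, 0.629, 0.778, 0.0]
contact_force: [0.1, -0.9, -0.8]
width: 0.0003
gripper_force: 0.0
```

```bash
python3 -c "
from h import *
go(-.08,.5575,.076)
im=manip.get_image('side')[160:340,220:400]
cv2.imwrite('pics/s4.png',cv2.resize(cv2.cvtColor(im,cv2.COLOR_RGB2BGR),None,fx=3.3,fy=3.3,interpolation=cv2.INTER_CUBIC))"
```

```text
now al/lat 0.009255641004795303 0.5572801387432447 0.07609705674533167
mm [-89.3   0.4   0.1] deg -0.09 norm [-1.116e-01  4.000e-04  1.000e-04] -0.0007 heading 102.11
```

View pics/s4.png

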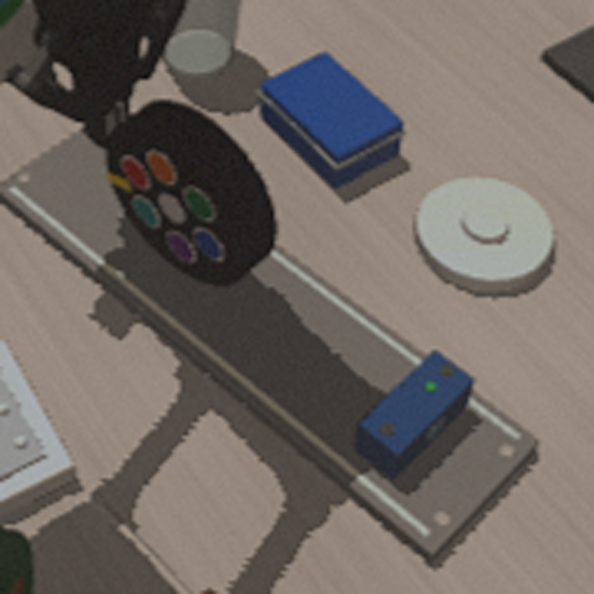

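The wheel is upright and square, with the mark now at the rear at (118,180), about a quarter turn. I continue.

Request:
move_arm:
  deltas:
    - [[-0.003,0,0,0,1],[-0.006,0,0,0,1],[-0.01,0,0,0,1],[-0.014,0,0,0,1],[-0.018,0,0,0,1],[-0.022,0,0,0,1],[-0.026,0,0,0,1],[-0.03,0,0,0,1],[-0.034,0,0,0,1],[-0.038,0,0,0,1],[-0.041,0,0,0,1],[-0.044,0,0,0,1]]

```text
clock: 7.3
position: [0.5501, 0.0924, 0.0761]
ee_rot: [-0.0, 0.629, 0.778, 0.0]
contact_force: [1.5, -0.2, 0.5]
width: 0.0007
gripper_force: 0.0
```

Request:
move_arm:
  deltas:
    - [[-0.003,0,0,0,1],[-0.006,0,0,0,1],[-0.01,0,0,0,1],[-0.014,0,0,0,1],[-0.018,0,0,0,1],[-0.022,0,0,0,1],[-0.026,0,0,0,1],[-0.03,0,0,0,1],[-0.034,0,0,0,1],[-0.037,0,0,0,1],[-0.039,0,0,0,1],[-0.04,0,0,0,1]]

```text
clock: 8.5
position: [0.5568, 0.0612, 0.0761]
ee_rot: [-0.0, 0.629, 0.778, 0.0]
contact_force: [0.2, -0.2, -0.1]
width: -0.0001
gripper_force: 0.0
```

Request:
move_arm:
  deltas:
    - [[-0.002,0,0,0,1],[-0.004,0,0,0,1],[-0.006,0,0,0,1],[-0.008,0,0,0,1],[-0.01,0,0,0,1],[-0.012,0,0,0,1],[-0.014,0,0,0,1],[-0.016,0,0,0,1],[-0.018,0,0,0,1],[-0.02,0,0,0,1],[-0.021,0,0,0,1],[-0.022,0,0,0,1]]

```text
clock: 9.7
position: [0.5605, 0.044, 0.0761]
ee_rot: [-0.0, 0.629, 0.778, 0.0]
contact_force: [-0.4, 0.4, 0.1]
width: 0.0
gripper_force: 0.0
```

```bash
python3 -c "
from h import *
go(-.106,.5575,.076)
im=manip.get_image('side')[200:350,260:410]
cv2.imwrite('pics/s5.png',cv2.resize(cv2.cvtColor(im,cv2.COLOR_RGB2BGR),None,fx=4,fy=4,interpolation=cv2.INTER_CUBIC))"
```

```text
now al/lat -0.07541566610582161 0.5571371342560776 0.07609281098089066
mm [-30.6   0.4   0.1] deg -0.09 norm [-0.0382  0.0005  0.0001] -0.0007 heading 102.11
```

View pics/s5.png

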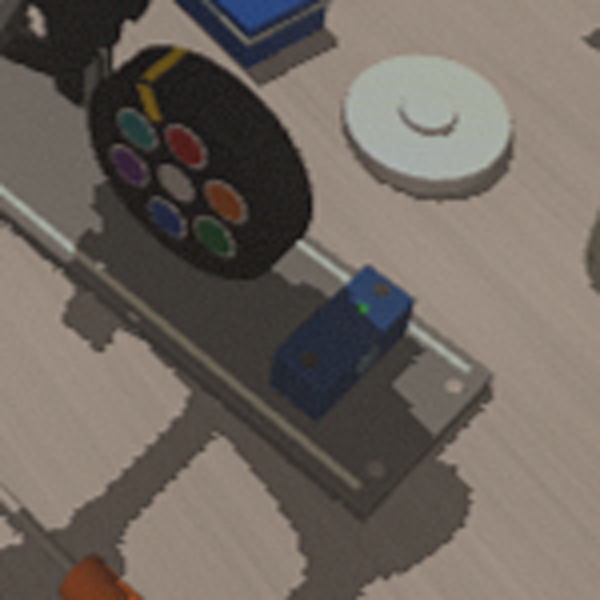

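The wheel is upright, with the mark near the top at (152,100) and a gap left to the block. The hub is at (175,182) and the block's top screws are at (381,290) and (310,358). I compute the remaining gap.

```bash
python3 -c "
from h import *
D=cam('side');f=lambda u,v,z:bp(D,(260+u/4,200+v/4),z)[:2]
h=f(175,182,.072);print('hub',h@U,h@V)
for p in((381,290),(310,358),(345.5,324),(372,267),(412,300)): q=f(*p,.042);print(p,q@U,q@V)
"
```

```text
hub -0.1487562226243965 0.5459254972878188
(381, 290) -0.24680874071293385 0.5848108825091309
(310, 358) -0.24638368813558664 0.5325657955837724
(345.5, 324) -0.24659256991297823 0.5582403760910897
(372, 267) -0.23574027828326144 0.5922264625740656
(412, 300) -0.2605819193798555 0.5905875535667783
```

Request:
move_arm:
  deltas:
    - [[-0.003,0,0,0,1],[-0.006,0,0,0,1],[-0.009,0,0,0,1],[-0.012,0,0,0,1],[-0.015,0,0,0,1],[-0.018,0,0,0,1],[-0.021,0,0,0,1],[-0.024,0,0,0,1],[-0.026,0,0,0,1],[-0.028,0,0,0,1],[-0.029,0,0,0,1],[-0.03,0,0,0,1]]

```text
clock: 10.95
position: [0.5655, 0.0206, 0.0761]
ee_rot: [-0.0, 0.629, 0.778, 0.0]
contact_force: [-0.5, 0.2, 0.1]
width: -0.0
gripper_force: 0.0
```

Request:
move_arm:
  deltas:
    - [[-0.001,0,0,0,1],[-0.002,0,0,0,1],[-0.003,0,0,0,1],[-0.004,0,0,0,1],[-0.005,0,0,0,1],[-0.005,0,0,0,1],[-0.005,0,0,0,1]]

```text
clock: 11.65
position: [0.5664, 0.0167, 0.0761]
ee_rot: [-0.0, 0.629, 0.778, 0.0]
contact_force: [-0.3, -1.3, 0.2]
width: -0.0002
gripper_force: 0.0
```

```bash
python3 -c "
from h import *
go(-.106,.5575,.076)
im=manip.get_image('side')[200:350,260:410]
cv2.imwrite('pics/s6.png',cv2.resize(cv2.cvtColor(im,cv2.COLOR_RGB2BGR),None,fx=4,fy=4,interpolation=cv2.INTER_CUBIC))"
```

```text
now al/lat -0.103360612556447 0.557105561828781 0.07610032571926059
mm [-2.6  0.4  0.1] deg -0.09 norm [-0.0033  0.0005  0.0001] -0.0007 heading 102.11
```

View pics/s6.png

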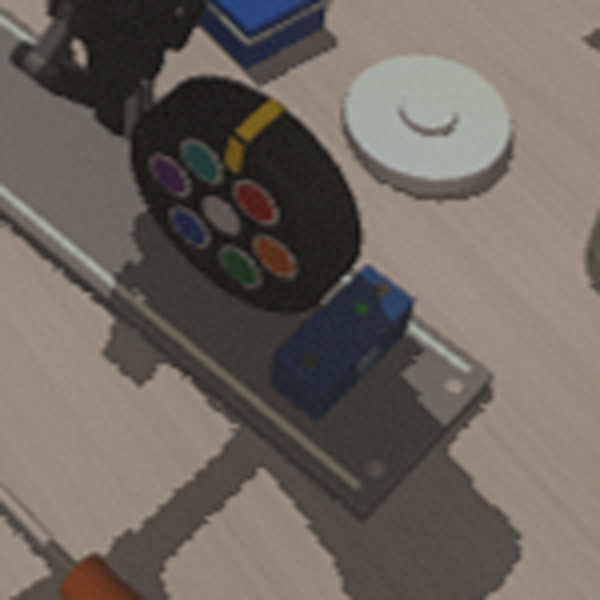

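The hub is at (220,215), the mark is on top, and the rim is close to the block.

```bash
python3 -c "
from h import *
D=cam('side');f=lambda u,v,z:bp(D,(260+u/4,200+v/4),z)[:2]
for p in((220,215),(221,216)):
  h=f(*p,.072);print('hub',h@U,h@V,'gap mm',(h@U+.2466-.067)*1e3)
"
```

```text
hub -0.17692595085985163 0.5464340877938417 gap mm 2.6740491401483766
hub -0.17764244447303718 0.5463296331208922 gap mm 1.9575555269628342
```

Request:
move_arm:
  deltas:
    - [[-0.0005,0,0,0,1],[-0.001,0,0,0,1],[-0.0015,0,0,0,1],[-0.002,0,0,0,1],[-0.002,0,0,0,1]]

```text
clock: 12.2
position: [0.5667, 0.0152, 0.0761]
ee_rot: [0.0, 0.629, 0.778, 0.0]
contact_force: [-0.2, 0.6, -0.0]
width: -0.0001
gripper_force: 0.0
```

Request:
move_arm:
  deltas:
    - [[-0.0005,0,0,0,1],[-0.001,0,0,0,1],[-0.001,0,0,0,1]]

```text
clock: 12.5
position: [0.5668, 0.0144, 0.0761]
ee_rot: [-0.0, 0.629, 0.778, 0.0]
contact_force: [0.1, 0.7, 0.7]
width: 0.0002
gripper_force: 0.0
```

```bash
cat > m.py <<'E'
from h import *
go(-.106,.5575,.076)
D=cam('side')
im=manip.get_image('side')
# hub: bright grey low-saturation blob near its expected pixel
c=pj(D,np.r_[-.179*U+.5425*V,.072]);x,y=c.round().astype(int)
p=im[y-7:y+8,x-7:x+8].astype(int)
m=((p.max(2)>70)&(p.max(2)-p.min(2)<30)).astype(np.uint8)
n,l,st,ce=cv2.connectedComponentsWithStats(m)
for i in range(1,n):
    if st[i,4]>15:
        q=ce[i]+[x-7,y-7];h=bp(D,q,.072)[:2];print(q,st[i,4],'gap',(h@U+.2466-.067)*1e3,'lat',h@V,manip.get_state()['contact_force'])
E
python3 m.py
```

```text
now al/lat -0.1057487444577409 0.5570812891660926 0.0760845334786022
mm [-0.3  0.4  0.1] deg -0.08 norm [-0.0003  0.0005  0.0001] -0.0007 heading 102.12
[315.52631579 253.94736842] 57 gap 1.6701739673891103 lat 0.5467843391876669 [1.07415054 0.47482018 0.10347102]
```

Request:
move_arm:
  deltas:
    - [[-0.0005,0,0,0,1],[-0.001,0,0,0,1],[-0.001,0,0,0,1]]

```text
clock: 12.85
position: [0.567, 0.0136, 0.0761]
ee_rot: [0.0, 0.629, 0.778, 0.0]
contact_force: [-0.6, -0.3, 0.9]
width: -0.0001
gripper_force: 0.0
```

Request:
move_arm:
  deltas:
    - [[-0.0005,0,0,0,1],[-0.001,0,0,0,1],[-0.001,0,0,0,1]]

```text
clock: 13.15
position: [0.5672, 0.013, 0.0761]
ee_rot: [-0.0, 0.629, 0.778, 0.0]
contact_force: [0.4, 0.5, 0.3]
width: 0.0001
gripper_force: 0.3
```

```bash
python3 m.py
```

```text
now al/lat -0.10720558795769873 0.5571302658385585 0.076141037418382
mm [1.2 0.4 0.1] deg -0.09 norm [0.0015 0.0005 0.0002] -0.0008 heading 102.11
[316.13793103 254.13793103] 58 gap 0.564033778334111 lat 0.5472582406043881 [ 0.28090422 -0.56962604  0.4647658 ]
```

Request:
move_arm:
  deltas:
    - [[-0.0005,0,0,0,1],[-0.0005,0,0,0,1]]

```text
clock: 13.4
position: [0.5672, 0.0128, 0.0762]
ee_rot: [-0.0, 0.629, 0.778, 0.0]
contact_force: [-1.0, 2.6, 0.9]
width: 0.0001
gripper_force: 0.9
```

Request:
move_arm:
  deltas:
    - [[-0.0005,0,0,0,1],[-0.0005,0,0,0,1]]

```text
clock: 13.6
position: [0.5673, 0.0126, 0.0762]
ee_rot: [-0.0, 0.629, 0.778, 0.0]
contact_force: [-0.6, 4.0, 2.7]
width: 0.0003
gripper_force: 1.8
```

```bash
python3 m.py
```

```text
now al/lat -0.10753240619366114 0.5571387884671658 0.07624972083889571
mm [1.5 0.4 0.3] deg -0.1 norm [0.0019 0.0004 0.0003] -0.0008 heading 102.1
[316.07142857 254.07142857] 56 gap 0.754284811749939 lat 0.547286142202617 [-0.65702085  3.96700937  2.93891256]
```

The force rose to about 4 N, so the wheel touches the block. I ease off slowly, then withdraw.

Request:
move_arm:
  deltas:
    - [[0.0002,0,0,0,1],[0.0004,0,0,0,1],[0.0006,0,0,0,1],[0.0008,0,0,0,1],[0.001,0,0,0,1],[0.0012,0,0,0,1],[0.0015,0,0,0,1],[0.002,0,0,0,1],[0.003,0,0,0,1],[0.005,0,0,0,1],[0.01,0,0,0,1],[0.02,0,0,0,1]]

```text
clock: 14.85
position: [0.5641, 0.0277, 0.076]
ee_rot: [0.0, 0.629, 0.778, -0.0]
contact_force: [0.2, -0.3, -0.0]
width: 0.0002
gripper_force: 0.0
```

Request:
move_arm:
  deltas:
    - [[0.03,0,0,0,1],[0.06,0,0,0,1],[0.08,0,-0.02,0,1],[0.09,0,-0.06,0,1],[0.09,0,-0.1,0,1],[0.09,0,-0.15,0,1],[0.09,0,-0.15,0,1],[0.09,0,-0.15,0,1]]

```text
clock: 15.65
position: [0.5491, 0.0987, 0.1971]
ee_rot: [0.001, 0.628, 0.778, 0.001]
contact_force: [0.5, 0.3, 0.3]
width: 0.0002
gripper_force: 0.0
```

```bash
python3 m.py; python3 -c "
from h import *
im=manip.get_image('side')[200:350,260:410]
cv2.imwrite('pics/s7.png',cv2.resize(cv2.cvtColor(im,cv2.COLOR_RGB2BGR),None,fx=4,fy=4,interpolation=cv2.INTER_CUBIC))"
```

```text
now al/lat -0.01960804928589381 0.5575358207061494 0.19705129702120905
mm [-86.4  -0.2 121.1] deg -0.05 norm [-0.108  -0.0003  0.1513] -0.0004 heading 102.15
[316.07017544 254.14035088] 57 gap 0.6505414214890981 lat 0.5471649530063465 [ 0.40236348 -0.20079621 -0.61833085]
```

View pics/s7.png

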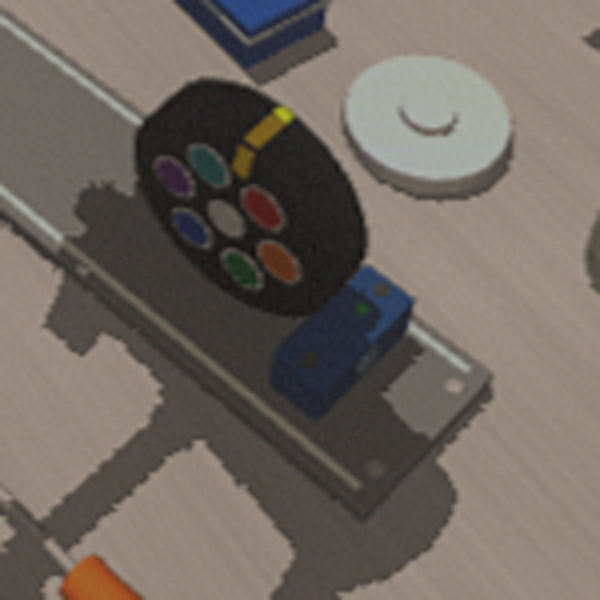

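The wheel stands square against the block with the mark on top at (245,160), and its hub has not moved since release. I hand the job in.

```bash
python3 -c "
from rig import manip
print(manip.sign_off())"
```

```text
the job is handed in; nothing more can be done
None
```

The wheel was rolled along the lane to the blue block, touched it at about 4 N, and was left standing on its own and square to it with the yellow mark on top; the job is handed in, though the sign-off returned no verdict.

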